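# Drive the tight pin out of the inclined bore and close it away

### The job

Take the green-handled drift from its wooden stand and, holding it in line with the sloping bore of the blue block, push the tight brass pin out through the lower end so that it drops into the open compartment below; do not touch the pin with the gripper. Then stand the drift upright in its stand again, let go, and slide the orange cover fully shut over the pin. Leave everything else on the bench where it is.

Things in the scene. Friction and masses are not known exactly. Their poses are not given: they have to be found in the camera images.
- fixture: push-out fixture, fixed: dark base, open compartment, grey column at its left end carrying the blue block. Origin on the worktop under the bore's lower mouth; x from column over compartment (to the right), y mostly away from the robot; yaw -1.5 to -1.0 rad. Compartment inside: x -26 to 90, y -34 to 34, floor z 8, rim z 40. Cover rails run to y -128, tops z 48. Column x -82 to -34, to z 97
- bore_block: blue block 50x52x60, round through bore 23.5 wide, 60 long. Origin: centre of the lower mouth, 82 above the worktop; z up the bore, leaning 0.55 rad from vertical towards fixture -x (left); y = fixture y. A sprung shoe in its +y wall, 12 to 42 from the lower mouth, grips the pin: 8 to 13 N moves it; below the shoe it slides out by its weight. The empty shoe stands 3 into the bore
- bore_mouth (a point): centre of the bore's upper mouth, 60 mm up the bore from the block's origin, 133 mm above the worktop; the drift enters here. Take the bore's direction from bore_block
- pin: brass pin, 21 mm diameter, 60 mm long, tight in the bore and flush with both ends at the start. Origin at the centre of its lower end, z along it. It needs no grasp
- pin_middle (a point): middle of the brass pin
- drift: loose push-out drift, 157 long, 0.12 kg, upright in its stand. Origin: centre of its lower tip; z up to the handle. Steel rod 14 diameter from 0 to 95 mm, dark collar 38 diameter 95 to 101, green round handle 24 diameter 101 to 157. Grip the handle just above the collar. The rod reaches right through the bore; the collar does not enter
- stand: wooden drift stand 64 x 64 x 50 mm on a 76 mm foot, fixed; origin under its centre on the worktop, z up. A round hole 20 mm wide in the middle, chamfered, from the top at z 50 down to z 6, where the drift's tip rests. Its place varies
- cover (a joint): orange sliding cover, 123 x 80 x 5 mm, top at z 45. 0 = fully shut over the compartment; grows to 0.090 m as it slides open along the fixture's -y (towards the robot); starts at 0.064 to 0.090. About 1.5 N of friction holds it where left; hard stop at 0
- cover_tab (a point): top middle of the black upright tab on the cover, 91 mm above the worktop, at fixture x = 60, y = minus the joint value. The tab is 44 mm along fixture x, 12 thick in y, 46 tall above the cover. Pinch it across its 12 mm or push it
- brush_by: bystander: small flat brush, 26 x 154 x 10, lying on the worktop; leave alone. Origin under its middle
- calliper_by: bystander: calliper, 63 x 210 x 9, lying on the worktop; leave alone. Origin under its middle
- pen_by: bystander: pen, 17 x 135 x 16, lying behind the work; leave alone. Origin under its middle
- tray_by: bystander: purple divided oval tray, 66 x 116 x 22; leave alone. Origin under its middle
- cup_by: bystander: grey cup with black inside, 62 across, 51 high; leave alone. Origin under its middle
- screwdriver_by: bystander: screwdriver with red and black handle, 195 long, lying on the lid of the grey parts case; leave alone. Origin under its middle
- oil_bottle: bystander: small white and blue oil bottle, 35 across, 106 high, standing; leave alone. Origin under its middle
- gauge_pin: bystander: grey steel plug gauge, 24 across, 63 high, standing upright; it is not the pin of this job; leave alone. Origin under its middle
Mind the look-alikes: they are no part of the job. Leave any red look-alike of the drift alone.

How it is judged:
By the outcome, as a careful person would: the job done as asked, in the order asked, and still so for the second after the job is handed in, with the robot touching nothing.
It also fails if it takes over 54 s, if anything falls off the work surface, if the arm or the gripper's body presses on something with over 40 N, if the wrist force passes 120 N, or if a joint passes its speed limit or range.

### The arm

A 6-joint arm with a two-finger parallel gripper is mounted at the origin on a cart in front of the work surface, level with it; the furniture and walls round the work are solid. World frame = base frame: x ahead of the robot, y to its left, z up, the work surface at z = 0. Lengths are in mm, angles in rad, forces in N, time in s.
With the tool pointing down it reaches from about 350 to 975 mm from the base axis. Payload 7.1 kg.
Tool frame: the origin (TCP) lies between the finger pads; the fingertips stand 19 mm ahead of it and the grasp point (between the pads) is the TCP; y points along the fingers, z is the direction in which the jaws open and shut, and the axes are right-handed (so a half turn about y gives the same grasp; the last joint's range is limited). The gripper opens to 88 mm and grips with 3 to 60 N. Pads are 20 mm wide; open, the fingers measure 115 mm over their backs; the gripper's body (75 mm by 178 mm) begins 61 mm behind the grasp point.
Start: joints at [-1.365, 0.423, 1.63, -0, 1.089, -0.019], TCP at [139.339, -609.253, 241.675] pointing down, gripper open.
Joint ranges: [-3, 3], [-0.9, 2.11], [0.09, 2.58], [-1.31, 4.45], [0.11, 2.69], [-2.54, 2.54]. Speed limits (rad/s): [2.39, 2.39, 3.01, 3.14, 3.14, 3.14].

### API

Orientations are given as a rotation vector (axis times angle).
In Python, from workcell import ctrl gives the robot as it stands.
- The arm moves only by the tool servo_tool, never from a script. Its argument "moves" is text: rows parted by semicolons, each of 6 numbers parted by spaces: the shift along the world's x, y, z in m, then the turn, a rotation vector about the world's x, y, z in degrees. A call has 1 to 8 rows; each row is the pose to reach, as a shift and turn from the pose commanded when the call began; what a row does not reach only later rows make up. A row lasts 1/8 s, in which the tool goes at most 62.5 mm and 10.7 degrees, less where a joint would pass 70% of its speed; a pose out of reach is approached as far as the arm can. A call with a gripper value outside its range is refused whole. "hand" is the closure in counts, from 0 (fully open) to 255 (shut), set as the call begins (left out, the last holds). The fingers move at their own pace and stop on an object; the grip force is fixed at half the most. Time passes only in rows, so rows that repeat a pose let the fingers close. It gives the time, the measured TCP pose, the force and the opening at its end, in the units of the state.
- ctrl.get_obs(): the state, without advancing time (a new reading comes with each control period).
- ctrl.get_image(name): name is "scene" or "top" or "wrist"; returns a dict with "pixels" (420x560x3 uint8, red, green, blue), "depth" (420x560 float32, mm along the optical axis (not along the pixel's ray), 0 where there is no reading), "vertical_fov" (degrees; the focal length in pixels is half the picture's height over the tangent of half this angle, whatever the lens; pixels are square), "cx", "cy" (the principal point, pixels), "xyz" and "attitude" of the camera in the world; the wrist camera has in their place "T_tool_cam" (4x4, takes a point from camera to tool coordinates, whose origin is the TCP and whose axes are the tool frame's). Camera axes: x right, y up, looking along -z (the intrinsics and any distortion apply to the point x, -y, -z); pixel columns grow to the right and rows downward; lengths in mm; the calibration is good to about 2 mm. The wrist camera is an equidistant fisheye: a pixel r from the principal point sees the ray r / f radians off the axis. A picture is of the moment at which its call begins: read the wrist's pose just before it.
- ctrl.close_job(): hands the job in, once; it reports no verdict.
The state is a dict: "t": time; "qpos": joint angles; "qvel": joint speeds; "joint_torque": joint torques, N m; "ee_pos": TCP position; "orientation": TCP orientation; "ft_force": force on the tool from outside, world axes, zero at the start; "moment": the same for the moment, N m; "width": finger opening in mm.
Only numpy, scipy, OpenCV 4.12 (cv2) and the standard library are available. Lean on these libraries where they do the work, as an engineer would, in place of code of your own. Each camera call takes 0.05 s, during which the arm holds its last target.

## Working session

There is one attempt and no reset: what is moved stays moved. The work goes in short steps, Python scripts to look and compute and a tool call to move; the robot and the scene stay as the last step left them, time stands still between calls to the robot, and variables do not carry over. Pictures are saved under pics/ and viewed, and the job is handed in when it is done.

Besides the shell and the picture viewer there is one more tool, called after "Emit:" in YAML: its name, and indented under it one key for each argument. servo_tool: Moves the arm, as the interface text tells. Its arguments: {"type":"object","properties":{"moves":{"type":"string"},"hand":{"type":"number"}},"required":["moves"]}

```bash
ls; mkdir -p pics
python3 - <<'E'
from workcell import ctrl
import cv2,pickle
o=ctrl.get_obs();print(o)
for n in("scene","top","wrist"):
    d=ctrl.get_image(n)
    pickle.dump(d,open(f"{n}0.pkl","wb"))
    cv2.imwrite(f"pics/{n}0.png",d["pixels"][:,:,::-1])
    print(n,{k:v for k,v in d.items() if k not in("pixels","depth")})
E
```

```text
pics
{'t': 0.0, 'qpos': array([-1.36500918e+00,  4.23827079e-01,  1.63065630e+00,  2.42125652e-05,
        1.08859212e+00, -1.89853284e-02]), 'qvel': array([-0.00064242,  0.00046794,  0.00060448, -0.00092839, -0.0017455 ,
       -0.00056786]), 'joint_torque': array([-1.12508203e-04, -5.44628298e+01, -2.73669165e+01,  6.42658537e-02,
        2.28187430e-02, -1.34749980e-04]), 'ee_pos': array([ 139.23926559, -608.77218368,  240.92350168]), 'orientation': array([-0.23740895,  2.10411045, -2.10098234]), 'ft_force': array([ 0.33881938,  0.66675989, -0.2023431 ]), 'moment': array([0.00530436, 0.00744207, 0.02104735]), 'width': 87.704192738368}
scene {'vertical_fov': 55.48260398737945, 'cx': 278.7298784762219, 'cy': 202.59278258382224, 'xyz': array([ 47.5197675 , 547.89884453, 792.87774817]), 'attitude': array([ 0.42225553, -1.02174347, -2.22714444])}
top {'vertical_fov': 56.26972391007813, 'cx': 284.81122767718807, 'cy': 213.31132801716436, 'xyz': array([ 419.51031479,  -66.87736716, 1156.49450465]), 'attitude': array([ 0.12375953, -0.11408009, -1.58590731])}
wrist {'vertical_fov': 65.70646984690485, 'cx': 278.58373749023485, 'cy': 210.77646050065857, 'T_tool_cam': array([[ 4.15937547e-04, -9.69026263e-01, -2.46957343e-01,
        -6.63520732e+01],
       [-8.35553393e-04,  2.46956942e-01, -9.69026094e-01,
        -1.42932788e+02],
       [ 9.99999564e-01,  6.09400382e-04, -7.06954517e-04,
         5.81500575e-02],
       [ 0.00000000e+00,  0.00000000e+00,  0.00000000e+00,
         1.00000000e+00]])}
```

View pics/scene0.png

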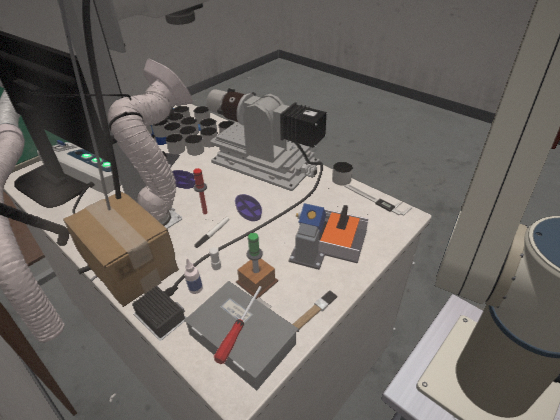

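View pics/top0.png

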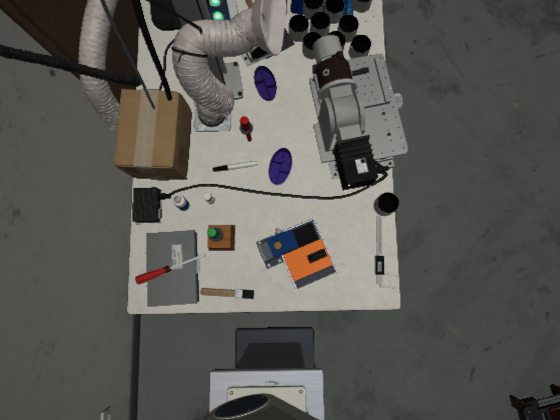

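View pics/wrist0.png

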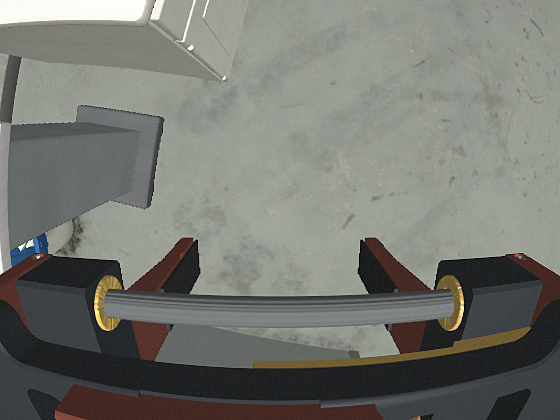

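```bash
cat > h.py <<'E'
import numpy as np,cv2,pickle
from scipy.spatial.transform import Rotation as R
def f_of(d): return d["pixels"].shape[0]/2/np.tan(np.radians(d["vertical_fov"])/2)
def pose(d,obs=None):
    if "xyz" in d: return R.from_rotvec(d["attitude"]).as_matrix(),np.array(d["xyz"])
    Rt=R.from_rotvec(d["tool"][3:]).as_matrix();T=d["T_tool_cam"]
    return Rt@T[:3,:3],Rt@T[:3,3]+d["tool"][:3]
def rays(d,uv):
    uv=np.atleast_2d(np.array(uv,float));f=f_of(d)
    x=(uv[:,0]-d["cx"])/f;y=(uv[:,1]-d["cy"])/f
    if "T_tool_cam" in d:
        r=np.hypot(x,y)+1e-12
        v=np.c_[x/r*np.sin(r),-y/r*np.sin(r),-np.cos(r)]
    else: v=np.c_[x,-y,-np.ones_like(x)]
    return v
def pts(d,uv):
    uv=np.atleast_2d(np.array(uv));v=rays(d,uv);z=d["depth"][uv[:,1].astype(int),uv[:,0].astype(int)]
    Rm,t=pose(d);p=(v/(-v[:,2:3])*z[:,None])@Rm.T+t
    return p
def allpts(d):
    h,w=d["depth"].shape;u,v=np.meshgrid(np.arange(w),np.arange(h))
    return pts(d,np.c_[u.ravel(),v.ravel()]).reshape(h,w,3)
def onplane(d,uv,z):
    Rm,t=pose(d);v=rays(d,uv)@Rm.T
    return t+v*((z-t[2])/v[:,2:3])
def proj(d,P):
    Rm,t=pose(d);c=(np.atleast_2d(P)-t)@Rm;f=f_of(d)
    if "T_tool_cam" in d:
        th=np.arctan2(np.hypot(c[:,0],c[:,1]),-c[:,2]);r=np.hypot(c[:,0],c[:,1])+1e-12
        return np.c_[d["cx"]+f*th*c[:,0]/r,d["cy"]-f*th*c[:,1]/r]
    return np.c_[d["cx"]+f*c[:,0]/-c[:,2],d["cy"]-f*c[:,1]/-c[:,2]]
def snap(n,name):
    from workcell import ctrl
    o=ctrl.get_obs();d=dict(ctrl.get_image(n))
    if n=="wrist": d["tool"]=np.r_[o["ee_pos"],o["orientation"]]
    pickle.dump(d,open(name+".pkl","wb"));cv2.imwrite(f"pics/{name}.png",d["pixels"][:,:,::-1])
    return d
def load(n): return pickle.load(open(n+".pkl","rb"))
E
python3 - <<'E'
from h import *
np.set_printoptions(suppress=True,precision=1)
t=load("top0");s=load("scene0")
for nm,d,px in (("top",t,[(213,233),(229,240),(278,245),(318,256),(300,250),(220,293),(268,242),(264,252),(178,292),(246,122),(180,201),(209,198)]),
             ("scene",s,[(253,238),(263,278),(312,212),(343,210),(340,235),(305,250)])):
    P=pts(d,px)
    for a,b in zip(px,P): print(nm,a,b)
for n,d,bx in (("top",t,(180,200,360,310)),("scene",s,(230,190,390,300))):
    x0,y0,x1,y1=bx
    cv2.imwrite(f"pics/{n}c.png",cv2.resize(d["pixels"][y0:y1,x0:x1,::-1],None,fx=4,fy=4,interpolation=cv2.INTER_CUBIC))
    P=allpts(d); hsv=cv2.cvtColor(d["pixels"],cv2.COLOR_RGB2HSV)
    for c,lo,hi in(("green",(50,120,60),(75,255,255)),("orange",(5,150,120),(20,255,255)),("blue",(105,150,60),(120,255,255))):
        m=cv2.inRange(hsv,lo,hi)>0; m2=np.zeros_like(m);m2[y0:y1,x0:x1]=m[y0:y1,x0:x1]
        q=P[m2];print(n,c,len(q),np.median(q,0) if len(q) else '',np.percentile(q[:,2],[5,95]) if len(q) else '')
E
```

```text
top (213, 233) [523.8 121.7 161.4]
top (229, 240) [514.9  97.6  48.3]
top (278, 245) [492.  -42.8 135.5]
top (318, 256) [ 463.7 -149.4   88.9]
top (300, 250) [ 483.3 -102.6   44.6]
top (220, 293) [366.6 128.3  11.9]
top (268, 242) [501.1 -16.4 125.4]
top (264, 252) [476.4  -4.2 101.2]
top (178, 292) [373.3 236.5  56.4]
top (246, 122) [821.   37.3 155.3]
top (180, 201) [626.1 233.7  67.3]
top (209, 198) [634.5 153.1  60.9]
scene (253, 238) [519.  132.8 163.9]
scene (263, 278) [493.7 135.2  48.6]
scene (312, 212) [493.  -45.  136.2]
scene (343, 210) [ 466.4 -145.3   91.2]
scene (340, 235) [ 442.  -103.6   45.4]
scene (305, 250) [469.3   8.9  59.8]
top green 63 [526.4 124.4 161.8] [157.6 165.5]
top orange 1103 [ 453.8 -112.2   44.7] [41.  50.7]
top blue 468 [499.9 -56.3 128.7] [ 99.7 145.5]
scene green 20 [525.6 126.7 163.7] [162.5 166.3]
scene orange 768 [ 449.2 -112.    46. ] [43.7 48.4]
scene blue 0
```

View pics/topc.png

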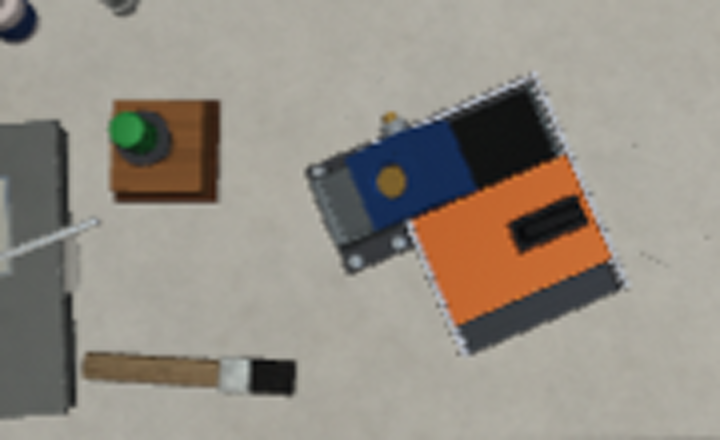

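View pics/scenec.png

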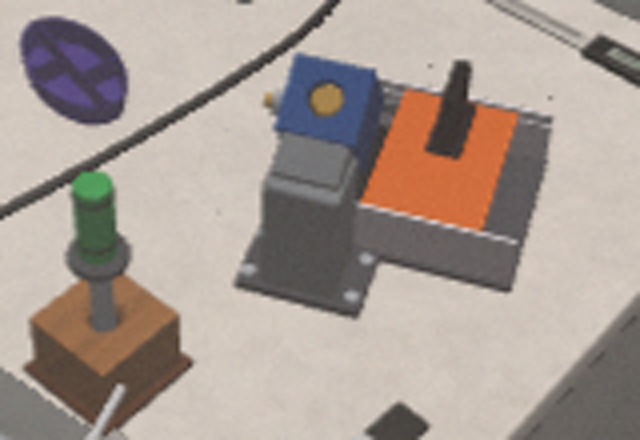

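Run:
```python
from h import *
np.set_printoptions(suppress=True,precision=3)
print(R.from_rotvec([-0.23740895,  2.10411045, -2.10098234]).as_matrix())
t=load("top0");P=allpts(t);hsv=cv2.cvtColor(t["pixels"],cv2.COLOR_RGB2HSV)
m=cv2.inRange(hsv,(5,150,120),(20,255,255));m[:, :250]=0;m[:200]=0;m[310:]=0
ys,xs=np.where(m>0);q=onplane(t,np.c_[xs,ys],45)
r=cv2.minAreaRect(q[:,:2].astype(np.float32));print(r, cv2.boxPoints(r))
# stand: brown top
m=cv2.inRange(hsv,(5,100,60),(20,200,200));m[:,:200]=0;m[:,240:]=0;m[:215]=0;m[255:]=0
ys,xs=np.where((m>0));q=P[ys,xs];q=q[(q[:,2]>44)&(q[:,2]<56)];print(len(q),q.min(0),q.max(0),np.median(q,0))
```

```text
[[-0.975 -0.     0.223]
 [-0.223  0.001 -0.975]
 [-0.    -1.    -0.001]]
((471.91748046875, -111.63798522949219), (116.98186492919922, 127.59622192382812), 21.85832977294922) [[ 393.879  -74.203]
 [ 441.384 -192.626]
 [ 549.956 -149.073]
 [ 502.45   -30.65 ]]
336 [494.907  94.302  44.379] [558.549 157.365  54.893] [517.945 115.879  49.575]
```

Emit:
servo_tool:
  moves: "0.033 0.035 0.01 0 0 10;0.066 0.07 0.02 0 0 20;0.099 0.105 0.03 0 0 30;0.132 0.14 0.04 0 0 40;0.165 0.175 0.05 0 0 50;0.198 0.21 0.06 0 0 60;0.231 0.245 0.06 0 0 70;0.26 0.28 0.06 0 0 80"

```text
t: 1.15
ee_pos: [400.3, -328.0, 301.8]
orientation: [-1.235, 1.167, -1.168]
ft_force: [0.7, 0.4, 0.3]
width: 87.8
```

Emit:
servo_tool:
  moves: "0.02 0.055 0 0 0 5;0.04 0.11 0 0 0 10;0.06 0.165 0 0 0 15;0.075 0.22 0 0 0 19;0.09 0.27 0 0 0 19;0.09 0.3 0 0 0 19;0.09 0.3 0 0 0 19"

```text
t: 2.02
ee_pos: [489.2, -27.7, 301.5]
orientation: [-1.367, 0.921, -0.921]
ft_force: [0.4, -0.1, -0.1]
width: 88.0
```

Run:
```python
from h import *
d=snap("wrist","w1");print(d["tool"]);print(R.from_rotvec(d["tool"][3:]).as_matrix().round(3))
from workcell import ctrl
print(ctrl.get_obs()["qpos"],ctrl.get_obs()["t"])
```

```text
[489.17615426 -27.66858777 301.47697554  -1.36740328   0.92130519
  -0.9205533 ]
[[ 0.376 -0.     0.927]
 [-0.927  0.     0.376]
 [-0.    -1.    -0.   ]]
[-8.29284349e-02  1.50631999e-01  1.86091657e+00 -3.90037114e-04
  1.13043037e+00 -4.66799498e-01] 2.075
```

View pics/w1.png

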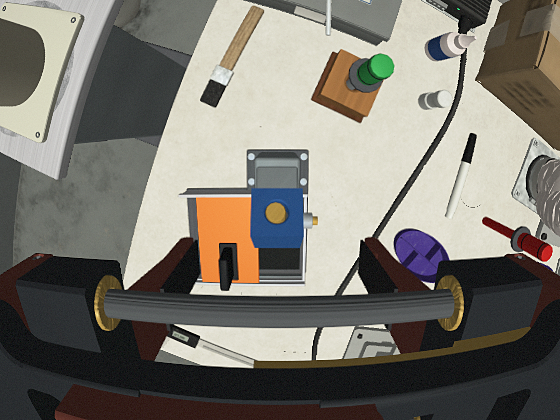

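Run:
```python
from h import *
d=load("w1")
def crop(n,x0,y0,x1,y1,k):
    cv2.imwrite(f"pics/{n}.png",cv2.resize(d["pixels"][y0:y1,x0:x1,::-1],None,fx=k,fy=k,interpolation=cv2.INTER_CUBIC))
crop("w1a",170,140,330,290,4.9);crop("w1b",300,40,410,130,7)
P=allpts(d);hsv=cv2.cvtColor(d["pixels"],cv2.COLOR_RGB2HSV)
np.set_printoptions(suppress=True,precision=1)
for c,lo,hi,bx in(("greentop",(50,120,100),(80,255,255),(340,40,400,90)),("brass",(10,100,100),(30,255,255),(262,200,290,224)),("orange",(5,150,120),(20,255,255),(180,180,260,290)),("blue",(105,150,60),(120,255,255),(250,190,305,250))):
    m=cv2.inRange(hsv,lo,hi)>0;x0,y0,x1,y1=bx;k=np.zeros_like(m);k[y0:y1,x0:x1]=m[y0:y1,x0:x1]
    ys,xs=np.where(k);q=P[k];print(c,len(q),xs.mean(),ys.mean(),np.median(q,0),np.percentile(q,5,axis=0),np.percentile(q,95,axis=0))
```

```text
greentop 450 381.52666666666664 65.65555555555555 [524.9 124.4 162.7] [515.8 115.2 160.9] [533.6 133.4 164. ]
brass 337 275.43620178041544 212.7091988130564 [490.7 -42.3 133.7] [482.6 -50.2 129.2] [499.2 -34.8 137.4]
orange 3973 225.91140196325196 236.76365466901586 [ 447.2 -117.1   45. ] [ 411.6 -174.6   43.7] [497.6 -72.3  46.4]
blue 2546 277.0015710919089 219.1087981146897 [496.3 -48.6 132.1] [469.4 -82.2 106.7] [519.5 -21.5 145. ]
```

View pics/w1a.png

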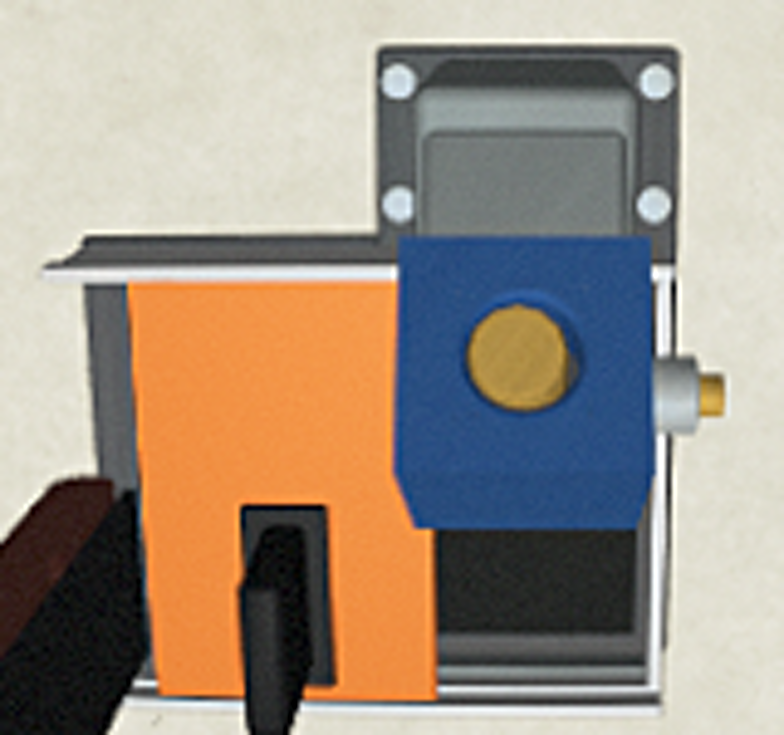

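View pics/w1b.png

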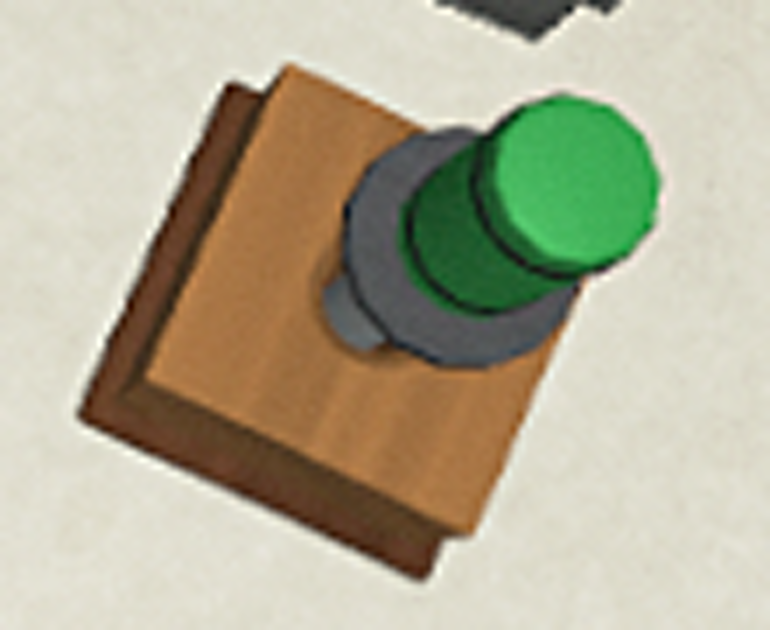

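```bash
cat > fit.py <<'E'
from h import *
from scipy.optimize import least_squares
np.set_printoptions(suppress=True,precision=2)
d=load("w1")
def fw(p,X): # fixture->world
    c,s=np.cos(p[2]),np.sin(p[2]);X=np.atleast_2d(X)
    return np.c_[p[0]+c*X[:,0]-s*X[:,1],p[1]+s*X[:,0]+c*X[:,1],X[:,2]]
th=.55
def bl(x,y,z): return [x*np.cos(th)-z*np.sin(th),y,82+x*np.sin(th)+z*np.cos(th)]
if __name__=="__main__":
    k=lambda u,v:(u/4.9+170-.4,v/4.9+140-.4)
    C=[(bl(-25,-26,60),k(400,236)),(bl(-25,26,60),k(650,236)),(bl(25,-26,60),k(395,470)),(bl(25,26,60),k(655,470)),(bl(25,-26,0),k(415,528)),(bl(25,26,0),k(638,528))]
    X=np.array([c[0] for c in C]);U=np.array([c[1] for c in C])
    for drop in (None,):
        r=least_squares(lambda p:(proj(d,fw(p,X))-U).ravel(),[500,-70,-1.19])
        print(r.x,r.fun.reshape(-1,2))
    p=r.x
    print("mouth",fw(p,[bl(0,0,60)]),proj(d,fw(p,[bl(0,0,60)])))
    # free-height check
    r=least_squares(lambda p:(proj(d,fw(p,X)+[0,0,p[3]])-U).ravel(),[500,-70,-1.19,0]);print("freez",r.x,abs(r.fun).max())
    # orange near edge & far corner for joint: edge at u crop 128,v283 ; right edge u 435 v 690
    for u,v in((128,283),(435,690),(437,560),(158,692)):
        w=onplane(d,[k(u,v)],45)[0];c,s=np.cos(p[2]),np.sin(p[2]);e=w[:2]-p[:2];print("orange",c*e[0]+s*e[1],-s*e[0]+c*e[1])
    # stand
    kk=lambda u,v:(u/7+300-.4,v/7+40-.4)
    S=onplane(d,[kk(290,65),kk(145,380),kk(470,535)],50);print(S,(S[0]+S[2])/2,np.linalg.norm(S[0]-S[1]),np.linalg.norm(S[1]-S[2]))
    # green top circle
    hsv=cv2.cvtColor(d["pixels"],cv2.COLOR_RGB2HSV);m=cv2.inRange(hsv,(50,120,130),(80,255,255));m[:, :340]=0;m[:,410:]=0;m[100:]=0
    c=max(cv2.findContours(m,0,1)[0],key=cv2.contourArea)[:,0,:]
    w=onplane(d,c,163);print("green",cv2.minEnclosingCircle(w[:,:2].astype(np.float32)))
    # drift collar: fit ellipse?
E
python3 fit.py
```

```text
[503.22 -69.55  -1.19] [[-0.08 -0.16]
 [ 0.14 -0.22]
 [-0.31  0.25]
 [ 0.25  0.23]
 [ 0.12 -0.05]
 [-0.11 -0.06]]
mouth [[491.42 -40.5  133.15]] [[276.73 211.12]]
freez [503.37 -69.95  -1.19  -1.47] 0.21070622727808086
orange -27.044116396536047 -104.52602962619454
orange 88.91711764976208 -25.909734571464647
orange 49.61161870109416 -24.459976750884486
orange 91.38558984830604 -105.1633901185501
[[495.03 157.43  50.  ]
 [492.98  93.85  50.  ]
 [556.08  92.5   50.  ]] [525.55 124.97  50.  ] 63.606748775637634 63.11211343074482
green ((524.9456176757812, 124.76105499267578), 11.00410270690918)
```

Run:
```python
from workcell import ctrl
import time
for i in range(3):
    o=ctrl.get_obs();print(o["t"],o["ee_pos"],o["qvel"].round(4))
d=ctrl.get_image("top");o=ctrl.get_obs();print(o["t"],o["ee_pos"],o["qvel"].round(4))
```

```text
2.075 [489.17745411 -28.82183521 301.51833179] [-0.0359  0.0009 -0.0003 -0.0039 -0.0009 -0.006 ]
2.075 [489.17745411 -28.82183521 301.51833179] [-0.0359  0.0009 -0.0003 -0.0039 -0.0009 -0.006 ]
2.075 [489.17745411 -28.82183521 301.51833179] [-0.0359  0.0009 -0.0003 -0.0039 -0.0009 -0.006 ]
2.125 [489.21996075 -29.53395587 301.5832838 ] [-0.0221  0.0005 -0.0023  0.0008  0.0011  0.0022]
```

Run:
```python
from fit import *
a=load("w1");b=snap("wrist","w2");print(b["tool"])
for d in(a,b):
    hsv=cv2.cvtColor(d["pixels"],cv2.COLOR_RGB2HSV);m=cv2.inRange(hsv,(50,120,130),(80,255,255));m[:, :340]=0;m[:,410:]=0;m[100:]=0
    c=max(cv2.findContours(m,0,1)[0],key=cv2.contourArea)[:,0,:]
    w=onplane(d,c,163);print("green",cv2.minEnclosingCircle(w[:,:2].astype(np.float32)))
    m=cv2.inRange(hsv,(105,150,60),(120,255,255));m[:,:240]=0;m[:,310:]=0;m[:180]=0;m[260:]=0
    M=cv2.moments(m,True);print(onplane(d,[(M["m10"]/M["m00"],M["m01"]/M["m00"])],130))
t=load("top0");s=load("scene0")
p=[503.22,-69.55,-1.19]
for n,d in(("top",t),("scene",s)):
  print(n,proj(d,fw(p,[bl(0,0,60),bl(-25,-26,60),bl(-25,26,60),bl(25,-26,60),bl(25,26,60)])),proj(d,[[525,124.8,163]]))
```

```text
[489.22 -29.53 301.58  -1.37   0.92  -0.92]
green ((524.9456176757812, 124.76105499267578), 11.00410270690918)
[[494.83 -48.26 130.  ]]
green ((525.02001953125, 124.8130111694336), 11.04384994506836)
[[494.77 -48.07 130.  ]]
top [[277.12 245.26]
 [273.58 257.91]
 [266.02 239.68]
 [288.55 251.02]
 [280.71 232.42]] [[211.66 232.48]]
scene [[311.26 214.12]
 [318.82 225.97]
 [298.49 221.24]
 [324.04 207.  ]
 [303.91 202.61]] [[253.65 235.1 ]]
```

Emit:
servo_tool:
  moves: "0.012 0.052 0 0 0 0;0.024 0.104 0 0 0 0;0.0358 0.1543 -0.03 0 0 0;0.0358 0.1543 -0.08 0 0 0;0.0358 0.1543 -0.13 0 0 0;0.0358 0.1543 -0.16 0 0 0;0.0358 0.1543 -0.172 0 0 0;0.0358 0.1543 -0.172 0 0 0"
  hand: 60

```text
t: 3.18
ee_pos: [525.3, 124.2, 129.5]
orientation: [-1.366, 0.925, -0.924]
ft_force: [0.8, -0.4, -0.4]
width: 67.2
```

Run:
```python
from fit import *
from workcell import ctrl
d=snap("wrist","w3");print(d["tool"]);o=ctrl.get_obs();print(o["ee_pos"],o["ft_force"],o["width"],o["qpos"])
print(pts(d,[(279,265)]),proj(d,[[525,124.8,163],[525,124.8,107]]))
```

```text
[525.34 124.21 129.5   -1.37   0.92  -0.92]
[525.9  124.51 130.37] [ 0.36 -0.17  0.37] 67.08940225515092 [ 0.21  0.46  1.89 -0.    0.79 -0.17]
[[519.88 136.17 150.47]] [[280.36 306.93]
 [279.93 253.65]]
```

View pics/w3.png

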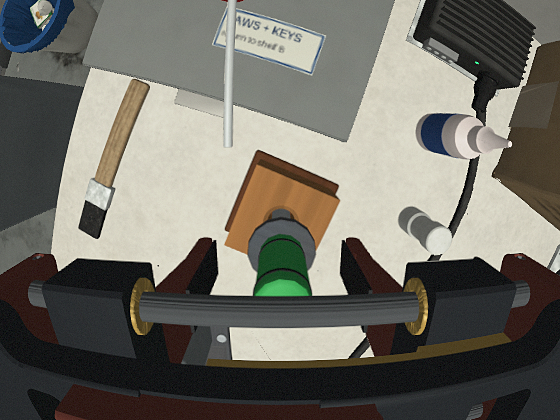

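Emit:
servo_tool:
  moves: "0 0 0 0 0 0;0 0 0 0 0 0;0 0 0 0 0 0;0 0 0 0 0 0;0 0 0 0 0 0;0 0 0 0 0 0"
  hand: 255

```text
t: 3.98
ee_pos: [525.2, 125.1, 129.8]
orientation: [-1.366, 0.923, -0.923]
ft_force: [-0.1, -0.1, 2.5]
width: 23.5
```

Emit:
servo_tool:
  moves: "0 0 0.03 0 0 0;0 0 0.08 0 0 0;0 0 0.13 0 0 0;-0.016 -0.023 0.13 -6 -2.4 0;-0.032 -0.047 0.13 -14 -5.6 0;-0.048 -0.07 0.13 -22 -8.8 0;-0.0635 -0.0938 0.13 -29.25 -11.7 0;-0.0635 -0.0938 0.13 -29.25 -11.7 0"

```text
t: 4.97
ee_pos: [459.7, 31.4, 258.5]
orientation: [-1.659, 0.549, -1.328]
ft_force: [-0.1, 0.4, -1.0]
width: 23.2
```

Emit:
servo_tool:
  moves: "0 0 0 0 0 0;0 0 0 0 0 0"

```text
t: 5.22
ee_pos: [462.8, 31.6, 260.1]
orientation: [-1.653, 0.549, -1.332]
ft_force: [0.4, 0.1, -0.8]
width: 23.5
```

```bash
cat > chk.py <<'E'
from fit import *
from workcell import ctrl
import sys
d=snap("wrist",sys.argv[1]);snap("scene",sys.argv[1]+"s");o=ctrl.get_obs();print(o["t"],o["ee_pos"],o["ft_force"],o["width"],o["qpos"])
Rm=R.from_rotvec(o["orientation"]).as_matrix();p=[503.22,-69.55,-1.19]
c,s=np.cos(p[2]),np.sin(p[2]);F=np.array([[c,-s,0],[s,c,0],[0,0,1]])
B=F@R.from_euler("y",-.55).as_matrix()
org=np.array([p[0],p[1],82])
print("tool y in block",B.T@Rm[:,1],"z",B.T@Rm[:,2]);print("tcp in block",B.T@(o["ee_pos"]-org),"tip in block",B.T@(o["ee_pos"]+123.8*Rm[:,1]-org))
s=load(sys.argv[1]+"s");cv2.imwrite(f"pics/{sys.argv[1]}s.png",cv2.resize(s["pixels"][120:320,200:420,::-1],None,fx=3,fy=3,interpolation=cv2.INTER_CUBIC))
E
python3 chk.py w4
```

```text
5.325 [462.43  31.34 259.93] [-0.77 -0.01 -1.45] 23.681598027971734 [ 0.37  0.19  2.04 -0.66  1.02  0.38]
tool y in block [-0.  0. -1.] z [0. 1. 0.]
tcp in block [  0.23  -0.37 208.57] tip in block [ 0.09 -0.34 84.77]
```

View pics/w4.png

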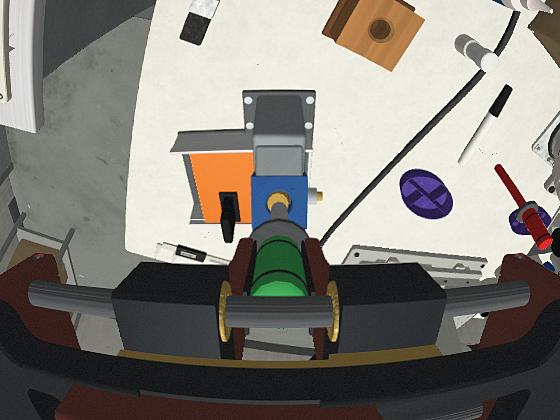

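View pics/w4s.png

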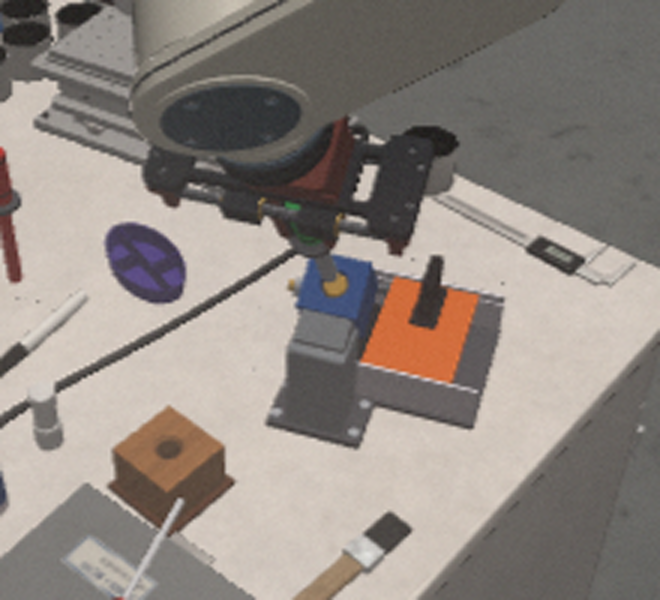

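Run:
```python
from fit import *
d=load("w4")
im=d["pixels"][160:260,220:340,::-1].copy()
im=cv2.resize(im,None,fx=6,fy=6,interpolation=cv2.INTER_CUBIC)
p=[503.22,-69.55,-1.19]
Rm=R.from_rotvec(d["tool"][3:]).as_matrix()
a=proj(d,[d["tool"][:3]+Rm[:,1]*s for s in(123.8,28.8)])
b=proj(d,fw(p,[bl(0,0,60)]))
print(a,b)
for q,c in((a[0],(0,0,255)),(a[1],(0,255,255)),(b[0],(0,255,0))):
    cv2.circle(im,tuple(int(v) for v in (q-[220,160]+.5)*6),4,c,-1)
cv2.imwrite("pics/w4c.png",im)
```

```text
[[279.61 209.63]
 [280.08 250.67]] [[279.27 203.04]]
```

View pics/w4c.png

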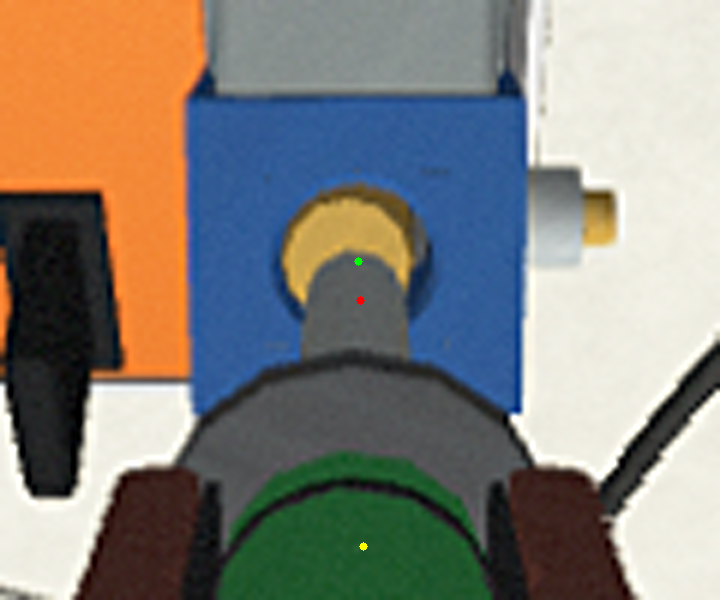

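Emit:
servo_tool:
  moves: "0.0023 -0.0058 -0.0102 0 0 0;0.0043 -0.0107 -0.0188 0 0 0;0.0058 -0.0146 -0.0256 0 0 0;0.0074 -0.0184 -0.0324 0 0 0;0.0089 -0.0223 -0.0392 0 0 0;0.0105 -0.0262 -0.046 0 0 0;0.0105 -0.0262 -0.046 0 0 0"

```text
t: 6.2
ee_pos: [471.9, 4.6, 213.0]
orientation: [-1.657, 0.549, -1.331]
ft_force: [-0.5, -0.4, -0.9]
width: 23.8
```

```bash
python3 chk.py w5
```

```text
6.3 [472.04   4.86 213.38] [ 0.75  0.81 -1.62] 23.481844847055687 [ 0.31  0.27  2.08 -0.73  0.9   0.42]
tool y in block [-0. -0. -1.] z [-0.  1. -0.]
tcp in block [ -0.1   -1.29 154.17] tip in block [-0.13 -1.4  30.37]
```

View pics/w5.png

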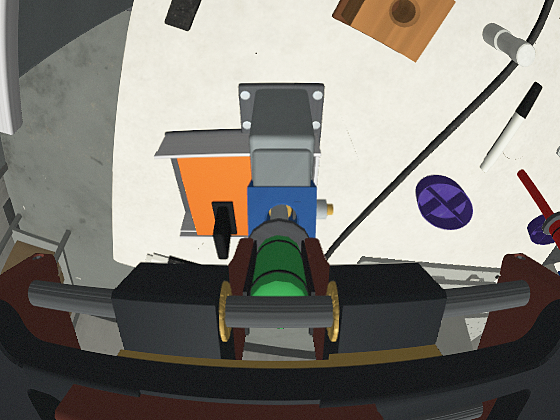

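Run:
```python
from fit import *
d=load("w5")
cv2.imwrite("pics/w5c.png",cv2.resize(d["pixels"][170:260,220:340,::-1],None,fx=6,fy=6,interpolation=cv2.INTER_CUBIC))
s=load("w5s");cv2.imwrite("pics/w5sc.png",cv2.resize(s["pixels"][180:270,270:380,::-1],None,fx=7,fy=6.6,interpolation=cv2.INTER_CUBIC))
```

```text
(no output)
```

View pics/w5c.png

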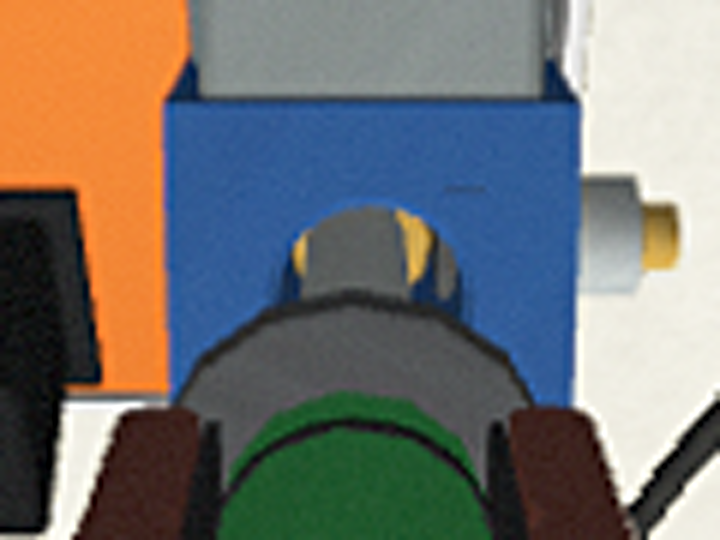

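View pics/w5sc.png

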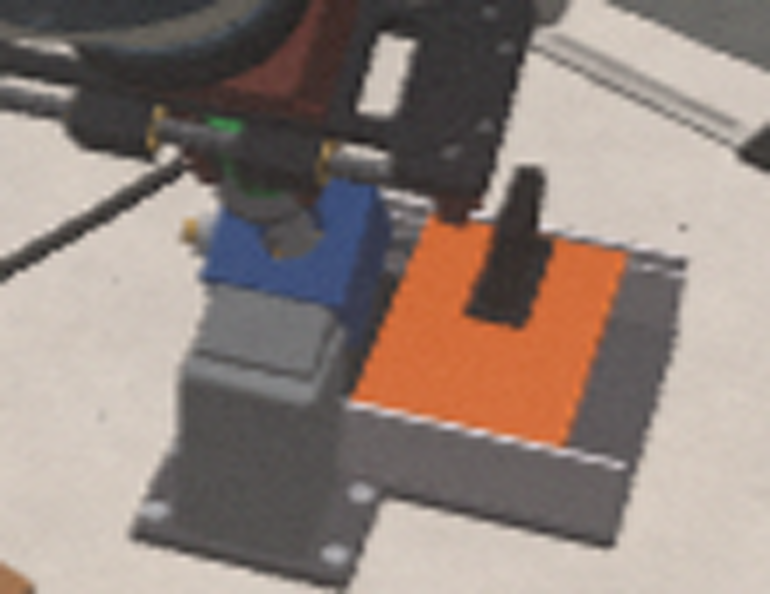

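Emit:
servo_tool:
  moves: "0.0016 -0.0039 -0.0068 0 0 0;0.0031 -0.0078 -0.0136 0 0 0;0.0047 -0.0116 -0.0205 0 0 0;0.0062 -0.0155 -0.0273 0 0 0;0.007 -0.0175 -0.0307 0 0 0;0.007 -0.0175 -0.0307 0 0 0"

```text
t: 7.05
ee_pos: [479.0, -12.7, 182.6]
orientation: [-1.657, 0.549, -1.331]
ft_force: [0.2, 0.1, -0.9]
width: 23.8
```

```bash
python3 chk.py w6
python3 - <<'E'
from fit import *
d=load("w6")
cv2.imwrite("pics/w6c.png",cv2.resize(d["pixels"][150:270,200:340,::-1],None,fx=5,fy=5,interpolation=cv2.INTER_CUBIC))
E
```

```text
7.15 [479.23 -12.45 183.  ] [ 0.39  0.72 -0.95] 23.60539905628177 [ 0.27  0.32  2.1  -0.79  0.82  0.46]
tool y in block [-0. -0. -1.] z [-0.  1. -0.]
tcp in block [ -0.    -1.05 118.47] tip in block [-0.02 -1.07 -5.33]
```

View pics/w6c.png

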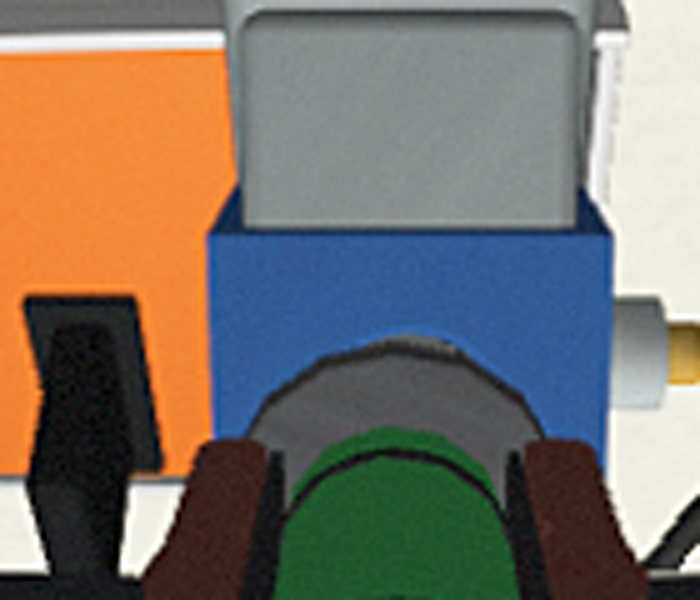

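View pics/w6s.png

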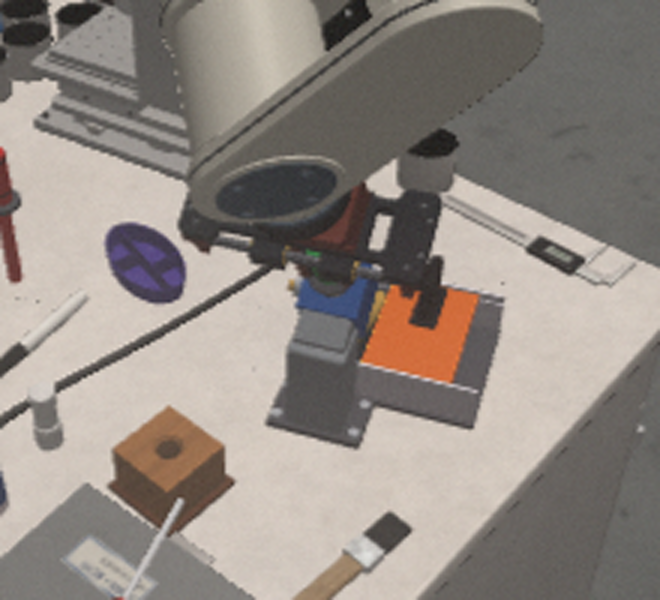

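Run:
```python
from fit import *
from workcell import ctrl
s=snap("scene","s7");cv2.imwrite("pics/s7c.png",cv2.resize(s["pixels"][190:270,290:390,::-1],None,fx=7.5,fy=7.5,interpolation=cv2.INTER_CUBIC))
t=snap("top","t7");cv2.imwrite("pics/t7c.png",cv2.resize(t["pixels"][210:300,250:350,::-1],None,fx=6,fy=6,interpolation=cv2.INTER_CUBIC))
```

```text
(no output)
```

View pics/s7c.png

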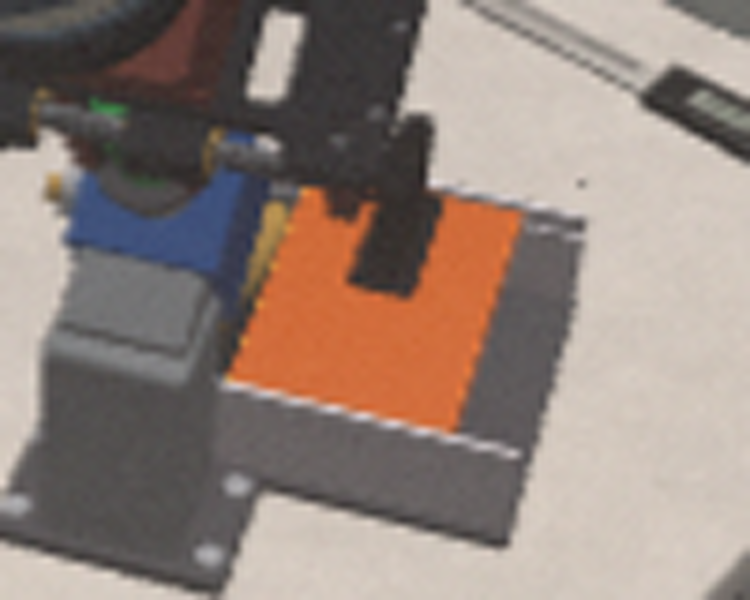

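View pics/t7c.png

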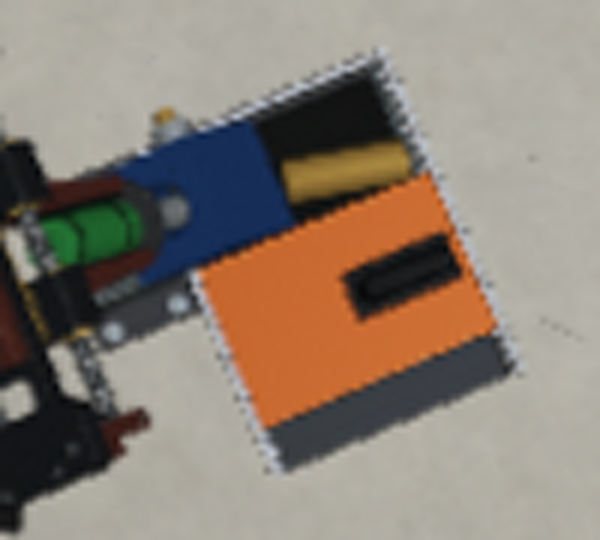

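Run:
```python
from fit import *
t=load("t7")
print(pts(t,[(250+u/6,210+v/6) for u,v in((300,178),(330,172),(360,166),(395,160))]))
```

```text
[[ 513.97 -103.83   26.55]
 [ 516.5  -118.25   27.53]
 [ 518.74 -132.47   31.78]
 [ 521.53 -149.46   29.26]]
```

Emit:
servo_tool:
  moves: "-0.0029 0.0073 0.0128 0 0 0;-0.0087 0.0218 0.0384 0 0 0;-0.0146 0.0364 0.0639 0 0 0;-0.0194 0.0485 0.0853 0 0 0;-0.0214 0.0534 0.0938 0 0 0"

```text
t: 7.88
ee_pos: [458.0, 42.1, 278.7]
orientation: [-1.653, 0.546, -1.332]
ft_force: [-0.2, 0.7, -1.3]
width: 23.6
```

```bash
python3 chk.py w8
```

```text
7.975 [457.98  41.69 277.84] [ 0.53  0.08 -1.74] 23.670533819834624 [ 0.4   0.16  2.03 -0.64  1.06  0.37]
tool y in block [-0.  0. -1.] z [-0.  1.  0.]
tcp in block [ -0.01  -0.65 229.72] tip in block [ -0.05  -0.37 105.92]
```

View pics/w8.png

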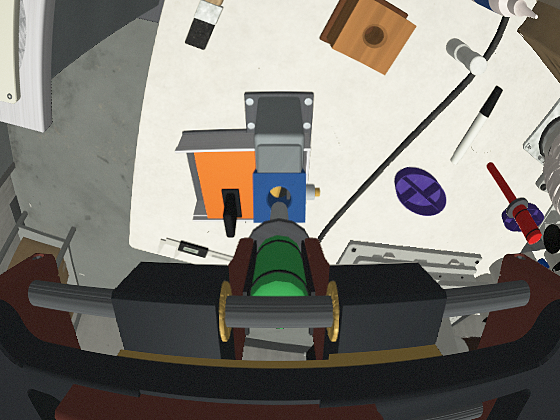

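Run:
```python
from fit import *
d=load("w8")
im=cv2.resize(np.hstack([load("w4")["pixels"][180:290,240:320,::-1],d["pixels"][180:290,240:320,::-1]]),None,fx=5,fy=5,interpolation=cv2.INTER_CUBIC)
cv2.imwrite("pics/w8c.png",im)
```

```text
(no output)
```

View pics/w8c.png

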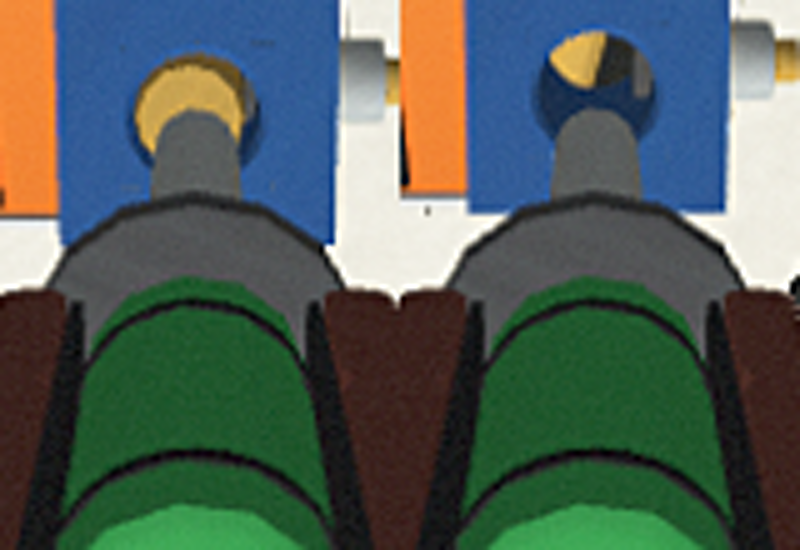

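Emit:
servo_tool:
  moves: "0.017 0.021 0 7.3 2.9 0;0.034 0.042 0 14.6 5.85 0;0.051 0.063 0 22 8.8 0;0.0674 0.0841 0 29.25 11.7 0;0.0674 0.0841 -0.03 29.25 11.7 0;0.0674 0.0841 -0.06 29.25 11.7 0;0.0674 0.0841 -0.085 29.25 11.7 0;0.0674 0.0841 -0.085 29.25 11.7 0"

```text
t: 8.98
ee_pos: [523.3, 124.2, 189.2]
orientation: [-1.37, 0.928, -0.921]
ft_force: [-0.4, 0.1, -1.8]
width: 23.8
```

Emit:
servo_tool:
  moves: "0 0 0 0 0 0;0 0 0 0 0 0"

```text
t: 9.22
ee_pos: [525.8, 125.1, 192.8]
orientation: [-1.365, 0.922, -0.924]
ft_force: [-0.5, 0.2, -0.2]
width: 23.7
```

```bash
python3 chk.py w9;python3 - <<'E'
from fit import *
d=load("w9");Rm=R.from_rotvec(d["tool"][3:]).as_matrix();print(d["tool"][:3],d["tool"][:3]+123.8*Rm[:,1],Rm[:,1])
cv2.imwrite("pics/w9c.png",cv2.resize(d["pixels"][150:290,210:350,::-1],None,fx=4,fy=4,interpolation=cv2.INTER_CUBIC))
E
```

```text
9.325 [525.66 125.15 192.74] [ 0.29 -0.33 -1.35] 23.794117215528583 [ 0.21  0.36  1.86 -0.    0.92 -0.17]
tool y in block [-0.52  0.   -0.85] z [-0.  1.  0.]
tcp in block [-89.1   93.2  184.52] tip in block [-153.77   93.4    78.96]
[525.82 125.09 192.83] [526.04 125.13  69.03] [ 0.  0. -1.]
```

View pics/w9c.png

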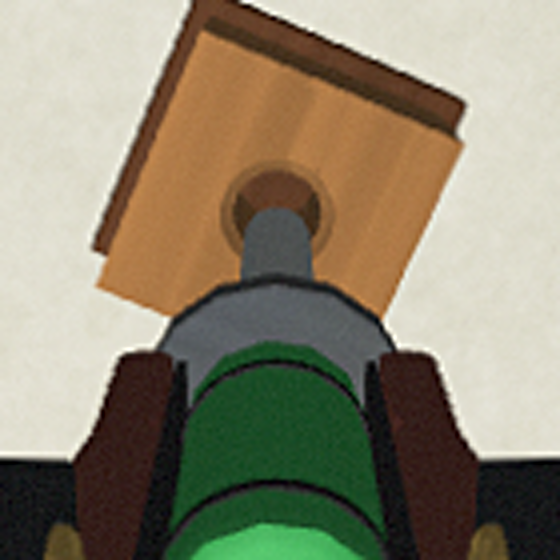

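View pics/w9s.png

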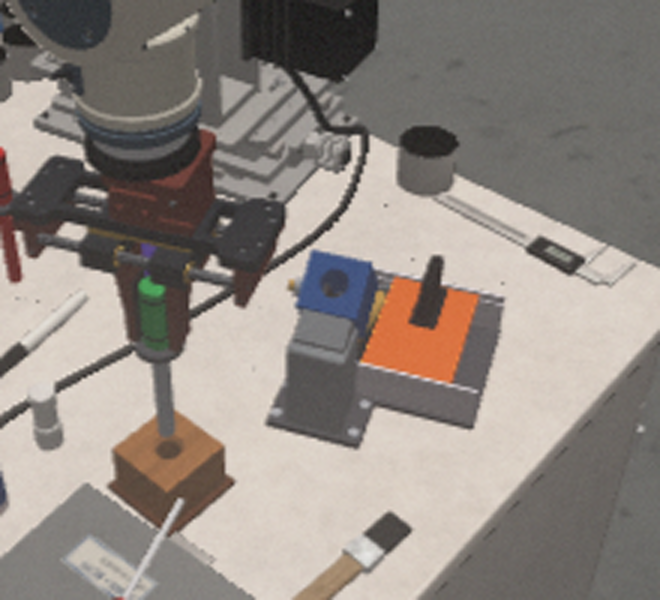

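Emit:
servo_tool:
  moves: "0 0 -0.015 0 0 0;0 0 -0.03 0 0 0;0 0 -0.045 0 0 0;0 0 -0.056 0 0 0;0 0 -0.061 0 0 0;0 0 -0.061 0 0 0;0 0 -0.061 0 0 0"

```text
t: 10.2
ee_pos: [525.3, 125.1, 131.0]
orientation: [-1.366, 0.923, -0.924]
ft_force: [0.4, 0.4, -1.0]
width: 23.5
```

Emit:
servo_tool:
  moves: "0 0 -0.001 0 0 0;0 0 -0.001 0 0 0"

```text
t: 10.45
ee_pos: [525.2, 125.1, 129.9]
orientation: [-1.366, 0.923, -0.924]
ft_force: [-0.8, -0.4, -0.9]
width: 23.5
```

Emit:
servo_tool:
  moves: "0 0 0 0 0 0;0 0 0 0 0 0;0 0 0 0 0 0;0 0 0 0 0 0;0 0 0 0 0 0"
  hand: 60

```text
t: 11.08
ee_pos: [525.1, 125.1, 129.8]
orientation: [-1.366, 0.923, -0.923]
ft_force: [-0.3, 0.3, -0.9]
width: 66.5
```

Emit:
servo_tool:
  moves: "0 0 0.01 0 0 0;0 0 0.03 0 0 0;0 0 0.07 0 0 0;0 0 0.12 0 0 0;-0.012 -0.05 0.15 0 0 0;-0.024 -0.1 0.15 0 0 0;-0.036 -0.155 0.15 0 0 0;-0.036 -0.155 0.15 0 0 0"

```text
t: 12.08
ee_pos: [488.3, -32.7, 280.7]
orientation: [-1.364, 0.926, -0.928]
ft_force: [-0.0, 0.2, 1.1]
width: 67.3
```

```bash
python3 chk.py w10
```

```text
12.175 [489.23 -30.26 280.42] [-0.16 -0.05 -0.19] 67.03639593381916 [-0.09  0.17  1.88  0.    1.08 -0.47]
tool y in block [-0.52  0.   -0.85] z [0. 1. 0.]
tcp in block [ 68.18   1.62 190.94] tip in block [ 3.49  1.74 85.39]
```

View pics/w10.png

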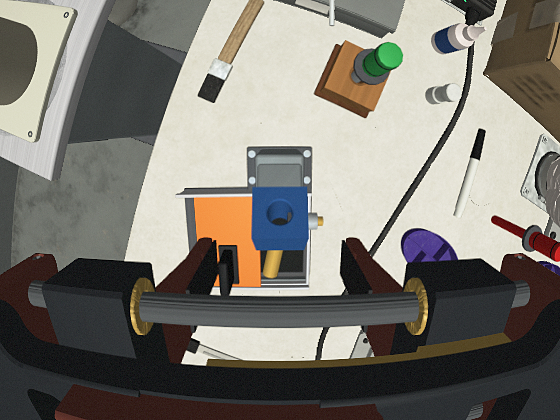

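View pics/w10s.png

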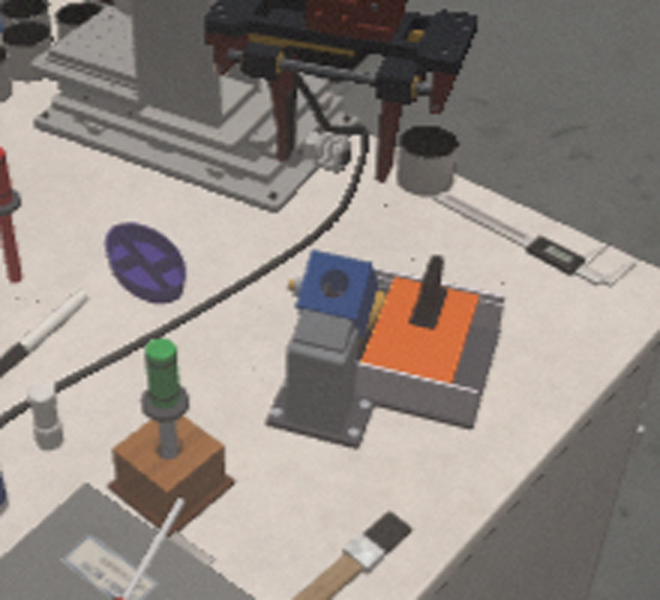

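Emit:
servo_tool:
  moves: "-0.018 -0.044 0 0 0 0;-0.036 -0.088 0 0 0 0;-0.0537 -0.1313 0 0 0 0;-0.0537 -0.1313 -0.04 0 0 0;-0.0537 -0.1313 -0.08 0 0 0;-0.0537 -0.1313 -0.12 0 0 0;-0.0537 -0.1313 -0.14 0 0 0;-0.0537 -0.1313 -0.14 0 0 0"
  hand: 255

```text
t: 13.18
ee_pos: [435.2, -159.8, 138.6]
orientation: [-1.367, 0.925, -0.919]
ft_force: [0.6, -0.7, 0.0]
width: 0.4
```

```bash
python3 chk.py w11
python3 - <<'E'
from fit import *
p=[503.22,-69.55,-1.19];d=load("w11");e=d["tool"][:2]-p[:2];c,s=np.cos(p[2]),np.sin(p[2]);print("fix",c*e[0]+s*e[1],-s*e[0]+c*e[1])
E
```

```text
13.275 [ 436.32 -160.67  140.3 ] [ 0.79 -0.64  0.58] 0.6425240920157815 [-0.38  0.35  2.05  0.    0.74 -0.76]
tool y in block [-0.52  0.   -0.85] z [-0.  1.  0.]
tcp in block [ 81.39 -95.97  18.48] tip in block [ 16.71 -95.92 -87.08]
fix 58.52234027210656 -96.70678730015837
```

View pics/w11.png

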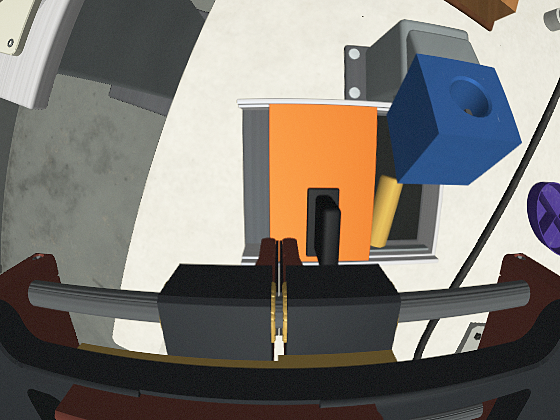

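View pics/w11s.png

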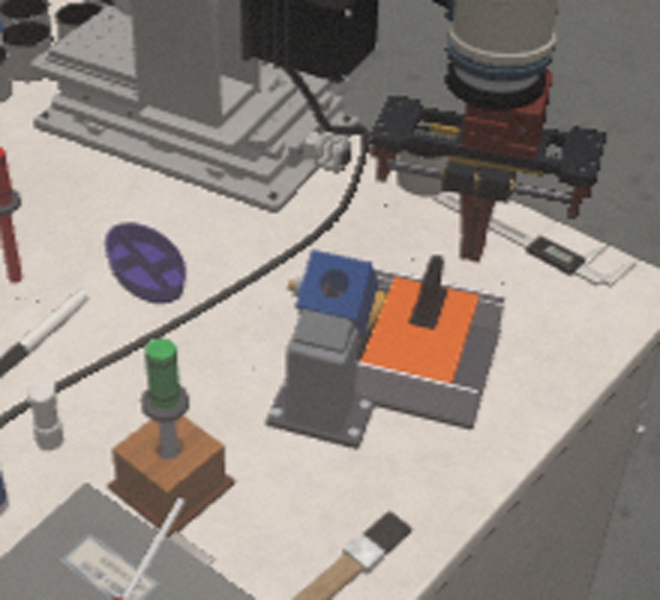

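Emit:
servo_tool:
  moves: "0 0 -0.03 0 0 0;0 0 -0.059 0 0 0;0 0 -0.059 0 0 0;0.0093 0.0037 -0.059 0 0 0;0.0186 0.0074 -0.059 0 0 0;0.0279 0.0112 -0.059 0 0 0;0.0371 0.0149 -0.059 0 0 0;0.0464 0.0186 -0.059 0 0 0"

```text
t: 14.28
ee_pos: [482.5, -142.3, 80.9]
orientation: [-1.366, 0.923, -0.923]
ft_force: [-1.4, -1.1, 1.5]
width: 0.4
```

```bash
python3 chk.py w12
python3 - <<'E'
from fit import *
p=[503.22,-69.55,-1.19];d=load("w12");e=d["tool"][:2]-p[:2];c,s=np.cos(p[2]),np.sin(p[2]);print("fix",c*e[0]+s*e[1],-s*e[0]+c*e[1])
E
```

```text
14.375 [ 483.09 -142.3    80.84] [0.68 0.28 0.04] 0.180928566570936 [-0.31  0.51  1.99  0.    0.65 -0.69]
tool y in block [-0.52  0.   -0.85] z [-0.  1.  0.]
tcp in block [ 50.59 -45.73 -32.38] tip in block [ -14.06  -45.61 -137.95]
fix 59.8787720594235 -46.27136211021207
```

View pics/w12.png

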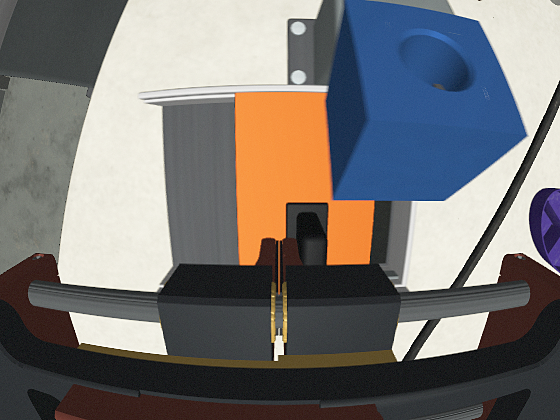

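Emit:
servo_tool:
  moves: "0.0093 0.0037 0 0 0 0;0.0186 0.0074 0 0 0 0;0.0223 0.0089 0 0 0 0;0.0251 0.01 0 0 0 0;0.0251 0.01 0 0 0 0"

```text
t: 15.0
ee_pos: [507.3, -132.7, 80.8]
orientation: [-1.366, 0.923, -0.924]
ft_force: [0.5, 0.1, 0.0]
width: 0.3
```

Emit:
servo_tool:
  moves: "0.0019 0.0007 0 0 0 0;0.0037 0.0015 0 0 0 0;0.0046 0.0019 0 0 0 0"

```text
t: 15.38
ee_pos: [511.6, -130.9, 80.8]
orientation: [-1.366, 0.923, -0.924]
ft_force: [-3.4, -3.1, 0.4]
width: 0.4
```

```bash
python3 chk.py w13
python3 - <<'E'
from fit import *
p=[503.22,-69.55,-1.19];d=load("w13");e=d["tool"][:2]-p[:2];c,s=np.cos(p[2]),np.sin(p[2]);print("fix",c*e[0]+s*e[1],-s*e[0]+c*e[1])
E
```

```text
15.475 [ 511.53 -130.9    80.8 ] [-1.38 -2.39  0.45] 0.5767606391132695 [-0.27  0.53  1.93 -0.    0.68 -0.65]
tool y in block [-0.52 -0.   -0.85] z [-0.  1.  0.]
tcp in block [ 50.56 -15.08 -32.41] tip in block [ -14.13  -15.1  -137.97]
fix 60.06279284104937 -15.030217110057672
```

View pics/w13.png

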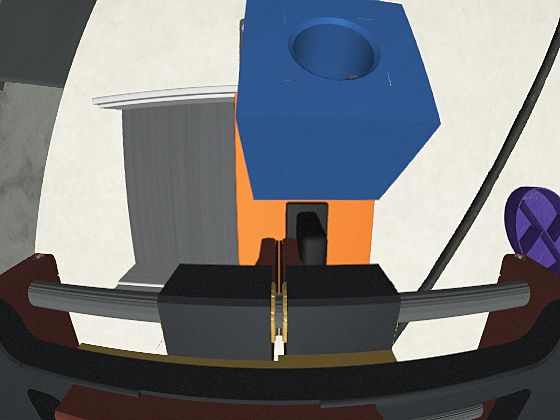

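Emit:
servo_tool:
  moves: "0.0009 0.0004 0 0 0 0;0.0019 0.0007 0 0 0 0;0.0019 0.0007 0 0 0 0"

```text
t: 15.85
ee_pos: [511.7, -130.8, 80.7]
orientation: [-1.369, 0.925, -0.922]
ft_force: [-7.6, -8.4, 5.8]
width: 0.2
```

Emit:
servo_tool:
  moves: "-0.0074 -0.003 0 0 0 0;-0.0186 -0.0074 0 0 0 0;-0.0279 -0.0112 0.03 0 0 0;-0.0371 -0.0149 0.09 0 0 0;-0.0371 -0.0149 0.15 0 0 0;-0.05 -0.05 0.2 0 0 0;-0.07 -0.1 0.22 0 0 0;-0.07 -0.1 0.22 0 0 0"

```text
t: 16.85
ee_pos: [443.0, -232.8, 302.8]
orientation: [-1.364, 0.923, -0.93]
ft_force: [-0.6, 0.0, -0.2]
width: 0.6
```

```bash
python3 chk.py w14
python3 - <<'E'
from fit import *
t=snap("top","t14");cv2.imwrite("pics/t14c.png",cv2.resize(t["pixels"][180:310,130:410,::-1],None,fx=2.8,fy=2.8,interpolation=cv2.INTER_CUBIC))
p=[503.22,-69.55,-1.19]
P=allpts(load("w14"));hsv=cv2.cvtColor(load("w14")["pixels"],cv2.COLOR_RGB2HSV);m=(cv2.inRange(hsv,(5,150,120),(20,255,255))>0)
q=P[m];q=q[(abs(q[:,2]-45)<4)];c,s=np.cos(p[2]),np.sin(p[2]);e=q[:,:2]-p[:2];y=-s*e[:,0]+c*e[:,1];print("orange y",np.percentile(y,[1,99]),len(y))
E
```

```text
16.95 [ 442.79 -230.06  300.53] [ 0.48  0.19 -0.24] 0.5190474255024573 [-0.5   0.17  1.84  0.    1.13 -0.88]
tool y in block [-0.52  0.   -0.85] z [ 0.  1. -0.]
tcp in block [ 222.11 -115.76  120.16] tip in block [ 157.36 -115.71   14.65]
orange y [-39.66  38.21] 3197
```

View pics/w14.png

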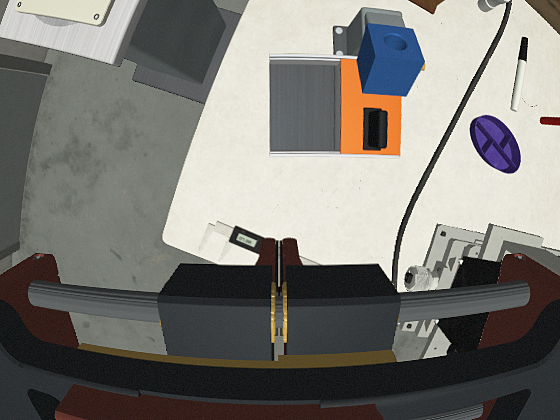

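View pics/t14c.png

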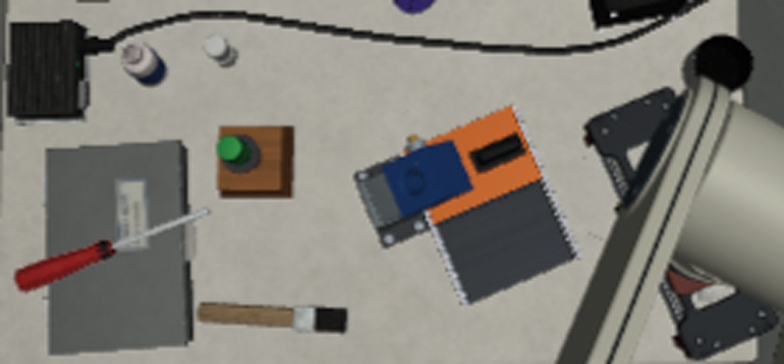

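View pics/w14s.png

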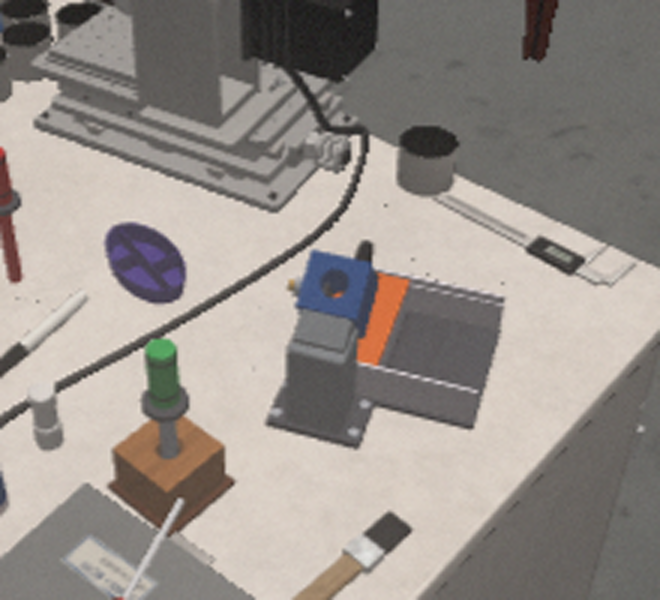

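Emit:
servo_tool:
  moves: "0 0 0 0 0 0;0 0 0 0 0 0"

```text
t: 17.25
ee_pos: [443.5, -229.1, 300.0]
orientation: [-1.367, 0.924, -0.921]
ft_force: [0.6, -0.4, 0.8]
width: 0.6
```

```bash
python3 -c "
from workcell import ctrl
print(ctrl.close_job())"
```

```text
the job is handed in; nothing more can be done
None
```

The pin is out of the bore and lying in the compartment, the drift is back in its stand, and the orange cover is shut over the pin. The job was handed in at about 17.3 s of the 54 s allowed.

- **Pin:** I gripped the green handle just above the collar, lined the drift up with the sloping bore and pushed until the tip was about 5 mm past the lower mouth. The pin dropped into the compartment and lies flat, with its top at about 29 mm against the 40 mm rim. The gripper never touched it.
- **Drift:** It did not slip in the grip while pushing. I lowered it back into the stand hole and let go. The last pictures show it standing upright and free.
- **Cover:** I pushed the tab with the closed fingers until it stopped moving, with the wrist force rising to about 13 N. Afterwards the cover's edges measured y −39.7 to 38.2 mm, centred within about 1 mm of fully shut. That offset is within the camera's 2 mm accuracy.

In the last pictures the bystanders in view looked unmoved, the arm was clear of everything, and no check failed. I judged the bystanders by eye and did not measure them. The pin was last seen lying flat before the cover hid it.

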